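# Free the clamped pan and nest the steel set

## Task

Put the three steel vessels away as one nest in the wide basin: the middle-sized pan, which is still held under the cover of the white clamp stand, goes into the basin, then the small pan goes into the middle one, each upright, resting on the bottom and let go. The clamp's screw has a left-hand thread: turn its grey bar clockwise (seen from above) until the cover is well clear, then slide the pan out by its handle. Lower the pans in gently, do not drop them, and leave the other glassware and bottles standing where they are.

Things in the scene. Friction and masses are not known exactly. Their poses are not given: they have to be found in the camera images.
- stand: White clamp stand fixed to the table, a C-frame. Origin: on the table under the screw axis; x points to its column, z up. Base plate 12 mm thick, x -75 to 115 mm, 150 mm wide (y). Column 28 x 60 mm at x = 85 mm, 152 mm tall; arm 34 mm wide, z 125 to 153 mm, from the column to a round boss (42 mm across) on the axis. Open at the front (-x) and sides. Yaw varies.
- screw (a joint): Clamp screw angle (rad): 0 tight, 4.5 open stop. LEFT-HAND thread: the value grows and the cover rises when the bar turns CLOCKWISE seen from above; anticlockwise only tightens, to a dead stop at 0. Cover, screw and bar rise 3.5 mm per rad. Starts at 0 to 0.4, resists with about 0.12 N m, stays where left. The pan comes free at about 2.3; 3 gives comfortable room.
- cover_rim (a point): Clamp cover, a steel disc 96 mm across, 8 mm thick; this point is the centre of its flat underside, on the screw axis. When tight it lies on the middle pan's rim (82 mm above the table). Under it a rubber spigot, 60 mm across and 8 mm deep, reaches into the pan, so that the pan cannot slide out until the cover has risen more than 8 mm.
- knob_grip (a point): Middle of the screw's grey T-bar, on the screw axis, about 184 mm above the table when tight; rises and turns with the bar. The bar is 80 mm long (this frame's x), 16 mm wide (y) and 24 mm tall (z, this point is at half height). Under it there is only the 15 mm thick spindle, 19 mm free down to the stand's arm.
- basin: Steel basin without handle, 120 mm outside diameter, 54 mm tall, wall 4 mm, bottom 4 mm thick, 0.45 kg, standing on the table on the left or the right. Origin: centre of the underside, z up.
- middle_pan: Middle steel pan, 84 mm outside diameter, 70 mm tall, wall and bottom 4 mm, about 0.16 kg, starting on the base plate of the stand, clamped under the cover. Origin: centre of the underside, z up; its straight handle points along -x.
- middle_handle (a point): Grip point on the middle pan's handle, 106 mm from the pan's axis along the pan's -x, 62 mm above its underside. The handle is a level bar 12 mm wide (y) and 12 mm tall (z) from the wall to 132 mm from the axis. Its top is 2 mm below the pan's rim; it passes over the basin's rim when nested.
- small_pan: Small steel pan, 64 mm outside diameter, 70 mm tall, wall and bottom 4 mm, about 0.12 kg, on the table on the side opposite to the basin. Origin: centre of the underside, z up; its straight handle points along -x.
- small_handle (a point): Grip point on the small pan's handle, 84 mm from the pan's axis along the pan's -x, 76 mm above its underside. The handle is a level bar 12 mm wide (y) and 12 mm tall (z), lying on the rim and reaching to 110 mm from the axis; it passes over the middle pan's rim and handle when nested, in any direction.
- beaker: Bystander: clear glass beaker, 66 mm across, 90 mm tall. Origin: centre of the underside, z up. Leave standing.
- beaker_low: Bystander: clear glass beaker, 60 mm across, 70 mm tall. Origin: centre of the underside, z up. Leave standing.
- amber_flask: Bystander: small amber bottle with black cap, 64 mm across, 130 mm tall. Origin: centre of the underside, z up. Leave standing.
- white_bottle: Bystander: white plastic bottle with a red cap, 64 mm across, 150 mm tall. Origin: centre of the underside, z up. Leave standing.
- tip_tray: Bystander: white divided tray, 130 x 90 x 40 mm. Origin: centre of the underside, z up. Leave standing.
- clear_bottle: Bystander: clear bottle with white cap, 70 mm across, 160 mm tall. Origin: centre of the underside, z up. Leave standing.
Not all that is in view belongs to the job. Leave any pink, turquoise or yellow look-alike of the middle_pan alone.

How it is judged:
By the outcome, as a careful person would: the job done as asked, in the order asked, and still so for the second after the job is handed in, with the robot touching nothing.
It also fails if it takes over 72 s, if anything falls off the work surface, if the arm or the gripper's body presses on something with over 40 N, if the wrist force passes 120 N, or if a joint passes its speed limit or range.

## Robot

A 6-joint arm with a two-finger parallel gripper is mounted at the origin on the work surface. World frame = base frame: x ahead of the robot, y to its left, z up, the work surface at z = 0. Lengths are in mm, angles in rad, forces in N, time in s.
With the tool pointing down it reaches from about 350 to 975 mm from the base axis. Payload 7.1 kg.
Tool frame: the origin (TCP) lies on the mounting face of the last link; the fingertips stand 182 mm ahead of it and the grasp point (between the pads) lies 163 mm ahead of it (ctrl.tcp_to_tips is the distance from the TCP to the fingertips, in mm); z points along the fingers, y is the direction in which the jaws open and shut (so a half turn about z gives the same grasp; the last joint's range is limited). The gripper opens to 88 mm and grips with 3 to 60 N. Pads are 20 mm wide; open, the fingers measure 115 mm over their backs; the gripper's body (75 mm by 178 mm) begins 61 mm behind the grasp point.
Start: joints at [1.233, 0.423, 1.63, -0, 1.089, -0.019], TCP at [195.861, 593.502, 404.675] pointing down, gripper open.
Joint ranges: [-3, 3], [-0.9, 2.11], [0.09, 2.58], [-1.31, 4.45], [0.11, 2.69], [-2.54, 2.54]. Speed limits (rad/s): [2.39, 2.39, 3.01, 3.14, 3.14, 3.14].

## Interface

Orientations are given as a rotation vector (axis times angle).
In Python, from workcell import ctrl gives the robot as it stands. The module is installed in compiled form; this text tells all that it offers.
- The arm moves only by the tool send_rows, never from a script. Its argument "commands" is a list of rows, each an object with "translation": the shift along the world's x, y, z normalised to -1 to 1, where 1 is 0.1 m, a list of three; "twist": the turn, a rotation vector about the world's x, y, z normalised to -1 to 1, where 1 is 0.5 rad, a list of three. A call has exactly 10 rows; each row is the pose to reach, as a shift and turn from the pose commanded when the call began; what a row does not reach only later rows make up. A row lasts 1/10 s, in which the tool goes at most 50 mm and 8.59 degrees, less where a joint would pass 70% of its speed; a pose out of reach is approached as far as the arm can. A call with a number of a shift or a turn outside -1 to 1 is refused whole. A call with a gripper value outside its range is refused whole. "grip" is the closure, from -1 (fully open) to 1 (shut), set as the call begins (left out, the last holds). The fingers move at their own pace and stop on an object; the grip force is fixed at half the most. Time passes only in rows, so rows that repeat a pose let the fingers close, or fill a call up. It gives the time, the measured TCP pose, the force and the opening at its end, in the units of the state.
- ctrl.get_obs(): the state, without advancing time (a new reading comes with each control period).
- ctrl.get_image(name): name is "scene" or "top" or "wrist"; returns a dict with "img" (480x640x3 uint8, red, green, blue), "intrinsics" (3x3 intrinsics, pixels), "cam_to_world" (4x4, takes a point from camera to world coordinates). Camera axes: x right, y down, z forward; pixel columns grow to the right and rows downward; lengths in mm; the calibration is good to about 2 mm. A picture is of the moment at which its call begins. There is no depth.
- ctrl.close_job(): hands the job in, once; it reports no verdict.
The state is a dict: "t": time; "qpos": joint angles; "qvel": joint speeds; "joint_torque": joint torques, N m; "ee_pos": TCP position; "orientation": TCP orientation; "ft_force": force on the tool from outside, world axes, zero at the start; "moment": the same for the moment, N m; "width": finger opening in mm.
Only numpy, scipy, OpenCV 4.12 (cv2) and the standard library are available. Lean on these libraries where they do the work, as an engineer would, in place of code of your own. Each camera call takes 0.05 s, during which the arm holds its last target. There are 200 camera calls.

## Working session

There is one attempt and no reset: what is moved stays moved. The work goes in short steps, Python scripts to look and compute and a tool call to move; the robot and the scene stay as the last step left them, time stands still between calls to the robot, and variables do not carry over. Pictures are saved under pics/ and viewed, about 8 in all and at most 12, crops included, and the job is handed in when it is done.

Besides the shell and the picture viewer there is one more tool, called after "Request:" in YAML: its name, and indented under it one key for each argument. send_rows: Moves the arm, as the interface text tells. Its arguments: {"type":"object","properties":{"commands":{"type":"array","items":{"type":"object","properties":{"translation":{"type":"array","items":{"type":"number"}},"twist":{"type":"array","items":{"type":"number"}}}}},"grip":{"type":"number"}},"required":["commands"]}

```bash
mkdir -p pics; cat > h.py <<'E'
import numpy as np, cv2
from workcell import ctrl
def snap(name,fn):
    d=ctrl.get_image(name); cv2.imwrite('pics/'+fn+'.png',cv2.cvtColor(d['img'],cv2.COLOR_RGB2BGR))
    np.savez('pics/'+fn+'.npz',K=d['intrinsics'],T=d['cam_to_world']); return d
def px(fn,u,v,z):
    d=np.load('pics/'+fn+'.npz'); r=d['T'][:3,:3]@np.linalg.solve(d['K'],[u,v,1.]); o=d['T'][:3,3]
    return (o+r*(z-o[2])/r[2]).round(1)
def proj(fn,p):
    d=np.load('pics/'+fn+'.npz'); c=d['T'][:3,:3].T@(np.array(p)-d['T'][:3,3]); q=d['K']@c; return (q[:2]/q[2]).round(1)
E
python3 - <<'E'
from h import *
for n in ['top','scene']:
    d=snap(n,n+'0'); print(d['intrinsics'].round(1).tolist(),d['cam_to_world'].round(3).tolist())
print(ctrl.get_obs())
E
```

```text
[[507.6, 0.0, 321.7], [0.0, 507.6, 243.4], [0.0, 0.0, 1.0]] [[0.014, -0.991, 0.135, 377.732], [-1.0, -0.013, 0.008, 82.361], [-0.007, -0.135, -0.991, 1138.09], [0.0, 0.0, 0.0, 1.0]]
[[440.2, 0.0, 322.0], [0.0, 440.2, 242.4], [0.0, 0.0, 1.0]] [[-0.88, 0.383, -0.282, 832.548], [0.476, 0.716, -0.51, 642.386], [0.006, -0.583, -0.812, 1042.049], [0.0, 0.0, 0.0, 1.0]]
{'t': 0.1, 'qpos': array([ 1.23299007e+00,  4.23752335e-01,  1.63056831e+00, -4.32934730e-06,
        1.08858695e+00, -1.89901780e-02]), 'qvel': array([ 5.82066892e-04, -1.03743765e-03, -1.81373932e-03, -8.93484373e-05,
        1.65058816e-03, -1.23344441e-03]), 'joint_torque': array([-3.18077155e-04, -5.45623255e+01, -2.74325752e+01,  6.45478559e-02,
        1.88067049e-02, -4.49177753e-05]), 'ee_pos': array([195.7939447 , 593.29270838, 404.00459789]), 'orientation': array([-4.98637215e-01, -3.10153492e+00,  2.03364643e-03]), 'ft_force': array([ 0.44586898, -0.4187729 , -0.26826252]), 'moment': array([-0.01409665, -0.00600464,  0.0240561 ]), 'width': 87.74024326552887}
```

View pics/top0.png

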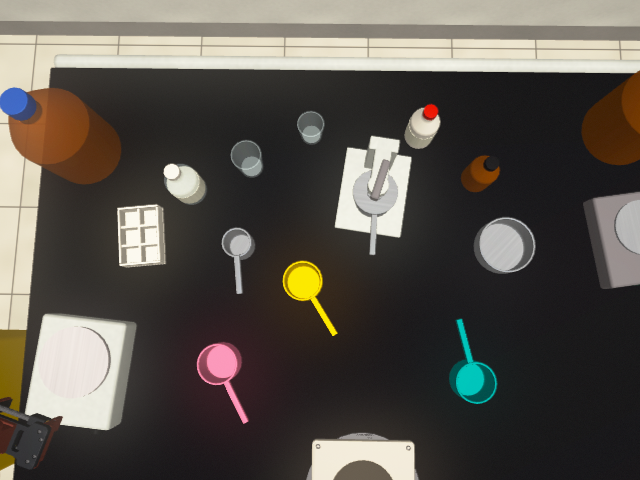

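View pics/scene0.png

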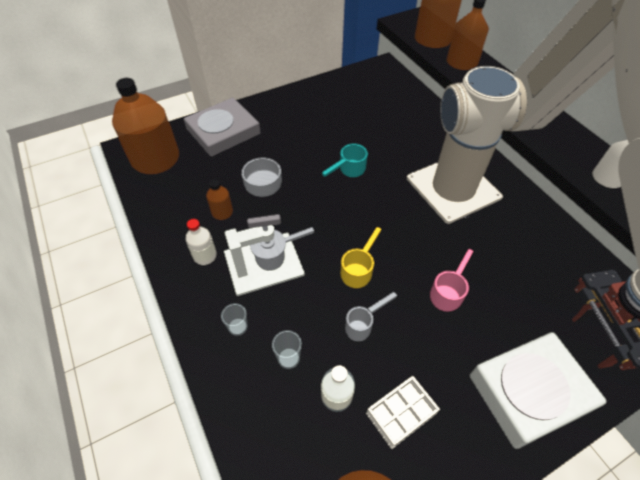

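The top view shows the stand at (373,192), with the grey pan's handle ending at (373,254). The basin is at (505,245) and the small grey pan at (238,243), handle tip (239,293). Candidates for the middle pan are the yellow one (303,281), pink (219,364), turquoise (473,381) and the grey one under the cover (375,195). Only the grey one is steel and clamped, so I'll confirm it in an enlarged crop.

```bash
python3 - <<'E'
from h import *
i=cv2.imread('pics/top0.png')
a=cv2.resize(i[125:265,325:425],None,fx=4,fy=4,interpolation=cv2.INTER_CUBIC)
b=cv2.resize(i[215:305,205:275],None,fx=4,fy=4,interpolation=cv2.INTER_CUBIC)
c=np.zeros((560,800,3),np.uint8); c[:,:400]=a; c[:360,400:680]=b
cv2.imwrite('pics/c1.png',c)
f='top0'
print('handle tip z68+12',px(f,373,254,80),'small tip',px(f,239,293,82),'small rim',px(f,238,241,70),'basin rim',px(f,505,245,54))
print('base corners',[px(f,*q,12) for q in [(347,149),(411,158),(400,236),(335,228)]])
E
```

```text
handle tip z68+12 [500.6 -16.6  80. ] small tip [415.3 261.3  82. ] small rim [525.8 269.5  70. ] basin rim [ 526.8 -302.6   54. ]
base corners [array([750.4,  36.8,  12. ]), array([ 730.8, -109.8,   12. ]), array([549.9, -83.4,  12. ]), array([566.2,  62.4,  12. ])]
```

View pics/c1.png

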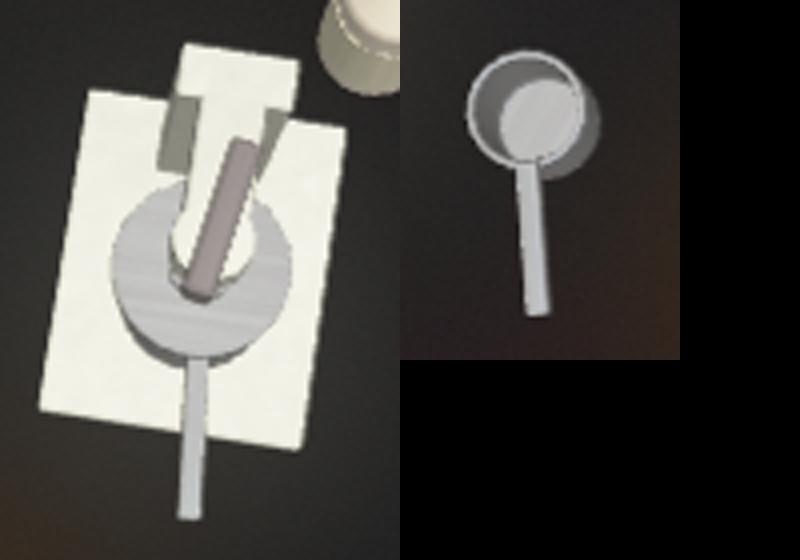

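```bash
python3 - <<'E'
from h import *
f='top0'
g=lambda x,y:(325+x/4,125+y/4)
print('cover ctr',px(f,*g(201.5,270),91))
a=px(f,*g(245,143),197);b=px(f,*g(200,293),197);print('bar',a,b,(a+b)/2,np.linalg.norm(a-b),np.arctan2(*(a-b)[1::-1]))
t=px(f,*g(190,518),80);s=px(f,*g(197,362),80);print('handle',t,s,np.arctan2(*(s-t)[1::-1]))
g=lambda x,y:(205+(x-400)/4,215+y/4)
t=px(f,*g(538,315),82);s=px(f,*g(527,165),82);print('small handle',t,s,np.arctan2(*(s-t)[1::-1]),'rim',px(f,*g(526.5,109),70))
o=ctrl.get_obs();from scipy.spatial.transform import Rotation as R
print(R.from_rotvec(o['orientation']).as_matrix().round(2))
for n,uv in dict(bk=(247,170),bl=(311,135),amb=(480,175),wh=(420,133),clr=(187,188)).items(): print(n,px(f,*uv,30))
E
```

```text
cover ctr [629.9 -20.5  91. ]
bar [666.8 -30.9 197. ] [593.3  -9.4 197. ] [630.05 -20.15 197.  ] 76.58002350482793 -0.2845776034329653
handle [499.5 -15.6  80. ] [582.7 -19.2  80. ] -0.04324225779806323
small handle [413.7 260.2  82. ] [491.8 268.8  82. ] 0.10967338452716563 rim [523.1 272.3  70. ]
[[-0.95  0.31 -0.  ]
 [ 0.31  0.95 -0.  ]
 [ 0.   -0.   -1.  ]]
bk [692.8 262.   30. ]
bl [776.4 119.4  30. ]
amb [ 687.6 -260.7   30. ]
wh [ 783.9 -127.7   30. ]
clr [649.7 395.2  30. ]
```

The crop confirms the grey steel pan under the clamp cover, handle going down from (197,360) to (190,518). The bar runs (245,140)–(200,295), and the small pan's rim is centred at (526,109) in the right half. I'm moving above the bar.

Request:
send_rows:
  commands:
    - {"translation":[0.062,-0.088,0]}
    - {"translation":[0.124,-0.175,0]}
    - {"translation":[0.186,-0.263,0]}
    - {"translation":[0.248,-0.351,0]}
    - {"translation":[0.31,-0.438,0]}
    - {"translation":[0.372,-0.526,0]}
    - {"translation":[0.434,-0.614,0]}
    - {"translation":[0.496,-0.702,0]}
    - {"translation":[0.558,-0.789,0]}
    - {"translation":[0.62,-0.877,0]}
  grip: -1

```text
validation failed for argument at $.co...
```

Request:
send_rows:
  commands:
    - {"translation":[0.062,-0.088,0]}
    - {"translation":[0.124,-0.175,0]}
    - {"translation":[0.186,-0.263,0]}
    - {"translation":[0.248,-0.351,0]}
    - {"translation":[0.31,-0.438,0]}
    - {"translation":[0.372,-0.526,0]}
    - {"translation":[0.434,-0.614,0]}
    - {"translation":[0.496,-0.702,0]}
    - {"translation":[0.558,-0.789,0]}
    - {"translation":[0.62,-0.877,0]}

```text
validation failed for argument at $.co...
```

Request:
send_rows:
  commands:
    - {"translation":[0.062,-0.088,0],"twist":[0,0,0]}
    - {"translation":[0.124,-0.175,0],"twist":[0,0,0]}
    - {"translation":[0.186,-0.263,0],"twist":[0,0,0]}
    - {"translation":[0.248,-0.351,0],"twist":[0,0,0]}
    - {"translation":[0.31,-0.438,0],"twist":[0,0,0]}
    - {"translation":[0.372,-0.526,0],"twist":[0,0,0]}
    - {"translation":[0.434,-0.614,0],"twist":[0,0,0]}
    - {"translation":[0.496,-0.702,0],"twist":[0,0,0]}
    - {"translation":[0.558,-0.789,0],"twist":[0,0,0]}
    - {"translation":[0.62,-0.877,0],"twist":[0,0,0]}
  grip: -1

```text
t: 1.1
ee_pos: [258.4, 505.1, 404.7]
orientation: [0.499, 3.102, 0.0]
ft_force: [0.6, 0.2, 0.5]
width: 88.2
```

Request:
send_rows:
  commands:
    - {"translation":[0.062,-0.088,0],"twist":[0,0,0]}
    - {"translation":[0.124,-0.175,0],"twist":[0,0,0]}
    - {"translation":[0.186,-0.263,0],"twist":[0,0,0]}
    - {"translation":[0.248,-0.351,0],"twist":[0,0,0]}
    - {"translation":[0.31,-0.438,0],"twist":[0,0,0]}
    - {"translation":[0.372,-0.526,0],"twist":[0,0,0]}
    - {"translation":[0.434,-0.614,0],"twist":[0,0,0]}
    - {"translation":[0.496,-0.702,0],"twist":[0,0,0]}
    - {"translation":[0.558,-0.789,0],"twist":[0,0,0]}
    - {"translation":[0.62,-0.877,0],"twist":[0,0,0]}

```text
t: 2.1
ee_pos: [320.4, 417.4, 404.7]
orientation: [-0.499, -3.102, -0.0]
ft_force: [0.0, 0.2, -0.0]
width: 87.8
```

Request:
send_rows:
  commands:
    - {"translation":[0.062,-0.088,0],"twist":[0,0,0]}
    - {"translation":[0.124,-0.175,0],"twist":[0,0,0]}
    - {"translation":[0.186,-0.263,0],"twist":[0,0,0]}
    - {"translation":[0.248,-0.351,0],"twist":[0,0,0]}
    - {"translation":[0.31,-0.438,0],"twist":[0,0,0]}
    - {"translation":[0.372,-0.526,0],"twist":[0,0,0]}
    - {"translation":[0.434,-0.614,0],"twist":[0,0,0]}
    - {"translation":[0.496,-0.702,0],"twist":[0,0,0]}
    - {"translation":[0.558,-0.789,0],"twist":[0,0,0]}
    - {"translation":[0.62,-0.877,0],"twist":[0,0,0]}

```text
t: 3.1
ee_pos: [382.4, 329.7, 404.7]
orientation: [0.499, 3.102, 0.0]
ft_force: [-0.2, 0.1, -0.2]
width: 88.0
```

Request:
send_rows:
  commands:
    - {"translation":[0.062,-0.088,0],"twist":[0,0,0]}
    - {"translation":[0.124,-0.175,0],"twist":[0,0,0]}
    - {"translation":[0.186,-0.263,0],"twist":[0,0,0]}
    - {"translation":[0.248,-0.351,0],"twist":[0,0,0]}
    - {"translation":[0.31,-0.438,0],"twist":[0,0,0]}
    - {"translation":[0.372,-0.526,0],"twist":[0,0,0]}
    - {"translation":[0.434,-0.614,0],"twist":[0,0,0]}
    - {"translation":[0.496,-0.702,0],"twist":[0,0,0]}
    - {"translation":[0.558,-0.789,0],"twist":[0,0,0]}
    - {"translation":[0.62,-0.877,0],"twist":[0,0,0]}

```text
t: 4.1
ee_pos: [444.4, 242.0, 404.7]
orientation: [0.499, 3.102, 0.0]
ft_force: [0.7, -0.5, -0.6]
width: 87.8
```

Request:
send_rows:
  commands:
    - {"translation":[0.062,-0.088,0],"twist":[0,0,0]}
    - {"translation":[0.124,-0.175,0],"twist":[0,0,0]}
    - {"translation":[0.186,-0.263,0],"twist":[0,0,0]}
    - {"translation":[0.248,-0.351,0],"twist":[0,0,0]}
    - {"translation":[0.31,-0.438,0],"twist":[0,0,0]}
    - {"translation":[0.372,-0.526,0],"twist":[0,0,0]}
    - {"translation":[0.434,-0.614,0],"twist":[0,0,0]}
    - {"translation":[0.496,-0.702,0],"twist":[0,0,0]}
    - {"translation":[0.558,-0.789,0],"twist":[0,0,0]}
    - {"translation":[0.62,-0.877,0],"twist":[0,0,0]}

```text
t: 5.1
ee_pos: [506.4, 154.3, 404.6]
orientation: [-0.499, -3.102, 0.0]
ft_force: [-0.6, 0.3, 0.5]
width: 87.5
```

Request:
send_rows:
  commands:
    - {"translation":[0.062,-0.088,0],"twist":[0,0,0]}
    - {"translation":[0.124,-0.175,0],"twist":[0,0,0]}
    - {"translation":[0.186,-0.263,0],"twist":[0,0,0]}
    - {"translation":[0.248,-0.351,0],"twist":[0,0,0]}
    - {"translation":[0.31,-0.438,0],"twist":[0,0,0]}
    - {"translation":[0.372,-0.526,0],"twist":[0,0,0]}
    - {"translation":[0.434,-0.614,0],"twist":[0,0,0]}
    - {"translation":[0.496,-0.702,0],"twist":[0,0,0]}
    - {"translation":[0.558,-0.789,0],"twist":[0,0,0]}
    - {"translation":[0.62,-0.877,0],"twist":[0,0,0]}

```text
t: 6.1
ee_pos: [568.4, 66.6, 404.6]
orientation: [-0.499, -3.102, 0.0]
ft_force: [0.6, -0.1, 0.3]
width: 87.6
```

Request:
send_rows:
  commands:
    - {"translation":[0.062,-0.088,0],"twist":[0,0,0.007]}
    - {"translation":[0.124,-0.175,0],"twist":[0,0,0.013]}
    - {"translation":[0.186,-0.263,0],"twist":[0,0,0.02]}
    - {"translation":[0.248,-0.351,0],"twist":[0,0,0.026]}
    - {"translation":[0.31,-0.438,0],"twist":[0,0,0.033]}
    - {"translation":[0.372,-0.526,0],"twist":[0,0,0.04]}
    - {"translation":[0.434,-0.614,0],"twist":[0,0,0.046]}
    - {"translation":[0.496,-0.702,0],"twist":[0,0,0.053]}
    - {"translation":[0.558,-0.789,0],"twist":[0,0,0.059]}
    - {"translation":[0.62,-0.877,0],"twist":[0,0,0.066]}

```text
t: 7.1
ee_pos: [630.4, -21.1, 404.7]
orientation: [0.447, 3.11, 0.0]
ft_force: [-0.3, -0.1, -0.7]
width: 87.9
```

```bash
python3 - <<'E'
from h import *
snap('wrist','w1'); o=ctrl.get_obs(); print(o['t'],o['ee_pos'],o['qpos'])
f='top0'
for n,uv in dict(turqtip=(460,320),turqc=(473,381),yelc=(303,281),yeltip=(335,334),pink=(219,364),pinkt=(246,422)).items(): print(n,px(f,*uv,72))
E
```

```text
7.15 [631.1044147  -22.18528345 404.73761298] [-5.38650763e-02  4.32346863e-01  1.61501989e+00 -6.62079667e-04
  1.09324147e+00 -1.33844528e+00]
turqtip [ 366.2 -197.7   72. ]
turqc [ 243.4 -221.4   72. ]
yelc [442.5 129.5  72. ]
yeltip [333.9  61.2  72. ]
pink [269.7 299.   72. ]
pinkt [155.8 239.5  72. ]
```

View pics/w1.png

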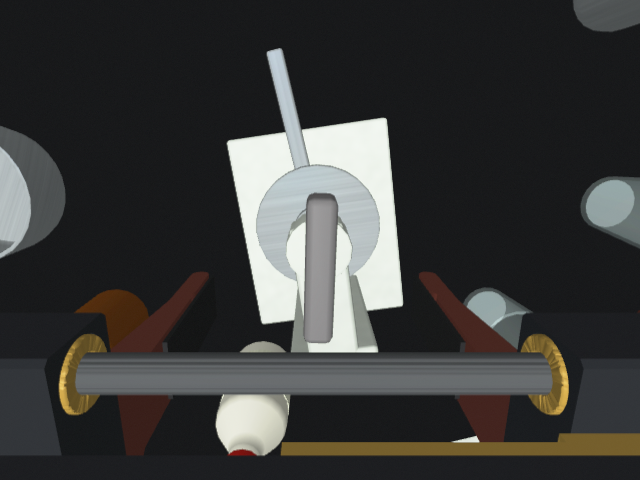

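The wrist view shows the bar centred between the fingers, with ends at (321,195) and (318,341), and the handle tip at (275,50). I'll check the numbers before going down.

```bash
python3 - <<'E'
from h import *
f='w1'
a=px(f,318,340,197);b=px(f,321.5,196,197);print('bar',a,b,(a+b)/2,np.arctan2(*(a-b)[1::-1]),np.linalg.norm(a-b))
t=px(f,275,51,80);s=px(f,302,166,80);print('handle',t,s,np.arctan2(*(s-t)[1::-1]));print('cover',px(f,318,227,90))
E
```

```text
bar [666.1 -27.6 197. ] [592.2  -4.4 197. ] [629.15 -16.   197.  ] -0.30419417138527477 77.45611660805102
handle [501.3 -10.3  80. ] [584.4 -15.3  80. ] -0.06009602082706521
cover [631.7 -16.4  90. ]
```

Request:
send_rows:
  commands:
    - {"translation":[0,0.01,-0.05],"twist":[0,0,0]}
    - {"translation":[0,0.02,-0.11],"twist":[0,0,0]}
    - {"translation":[0,0.03,-0.18],"twist":[0,0,0]}
    - {"translation":[0,0.03,-0.25],"twist":[0,0,0]}
    - {"translation":[0,0.03,-0.32],"twist":[0,0,0]}
    - {"translation":[0,0.03,-0.39],"twist":[0,0,0]}
    - {"translation":[0,0.03,-0.45],"twist":[0,0,0]}
    - {"translation":[0,0.03,-0.5],"twist":[0,0,0]}
    - {"translation":[0,0.03,-0.53],"twist":[0,0,0]}
    - {"translation":[0,0.03,-0.55],"twist":[0,0,0]}

```text
t: 8.15
ee_pos: [629.9, -17.4, 349.4]
orientation: [-0.447, -3.109, 0.0]
ft_force: [0.2, 0.2, -0.1]
width: 88.1
```

Request:
send_rows:
  commands:
    - {"translation":[0,0,0],"twist":[0,0,0]}
    - {"translation":[0,0,0],"twist":[0,0,0]}
    - {"translation":[0,0,0],"twist":[0,0,0]}
    - {"translation":[0,0,0],"twist":[0,0,0]}
    - {"translation":[0,0,0],"twist":[0,0,0]}
    - {"translation":[0,0,0],"twist":[0,0,0]}
    - {"translation":[0,0,0],"twist":[0,0,0]}
    - {"translation":[0,0,0],"twist":[0,0,0]}
    - {"translation":[0,0,0],"twist":[0,0,0]}
    - {"translation":[0,0,0],"twist":[0,0,0]}
  grip: 1

```text
t: 9.15
ee_pos: [629.8, -17.5, 349.6]
orientation: [-0.447, -3.109, 0.0]
ft_force: [-0.0, -0.0, -1.8]
width: 15.9
```

Request:
send_rows:
  commands:
    - {"translation":[0,0,0.002],"twist":[0,0,-0.1]}
    - {"translation":[0,0,0.004],"twist":[0,0,-0.2]}
    - {"translation":[0,0,0.005],"twist":[0,0,-0.3]}
    - {"translation":[0,0,0.007],"twist":[0,0,-0.4]}
    - {"translation":[0,0,0.009],"twist":[0,0,-0.5]}
    - {"translation":[0,0,0.011],"twist":[0,0,-0.6]}
    - {"translation":[0,0,0.012],"twist":[0,0,-0.7]}
    - {"translation":[0,0,0.014],"twist":[0,0,-0.8]}
    - {"translation":[0,0,0.016],"twist":[0,0,-0.9]}
    - {"translation":[0,0,0.018],"twist":[0,0,-1]}

```text
t: 10.15
ee_pos: [630.2, -16.9, 351.4]
orientation: [1.205, 2.901, 0.002]
ft_force: [2.8, 2.8, -2.7]
width: 15.8
```

Request:
send_rows:
  commands:
    - {"translation":[0,0,0.002],"twist":[0,0,-0.1]}
    - {"translation":[0,0,0.004],"twist":[0,0,-0.2]}
    - {"translation":[0,0,0.005],"twist":[0,0,-0.3]}
    - {"translation":[0,0,0.007],"twist":[0,0,-0.4]}
    - {"translation":[0,0,0.009],"twist":[0,0,-0.5]}
    - {"translation":[0,0,0.011],"twist":[0,0,-0.6]}
    - {"translation":[0,0,0.012],"twist":[0,0,-0.7]}
    - {"translation":[0,0,0.014],"twist":[0,0,-0.8]}
    - {"translation":[0,0,0.016],"twist":[0,0,-0.9]}
    - {"translation":[0,0,0.018],"twist":[0,0,-1]}

```text
t: 11.15
ee_pos: [630.7, -16.5, 353.1]
orientation: [1.885, 2.512, 0.005]
ft_force: [6.0, 5.8, -5.8]
width: 15.9
```

Request:
send_rows:
  commands:
    - {"translation":[0.002,0.003,0.0],"twist":[0,0,-0.1]}
    - {"translation":[0.005,0.006,0.001],"twist":[0,0,-0.2]}
    - {"translation":[0.007,0.01,0.002],"twist":[0,0,-0.3]}
    - {"translation":[0.01,0.013,0.003],"twist":[0,0,-0.4]}
    - {"translation":[0.01,0.016,0.004],"twist":[0,0,-0.5]}
    - {"translation":[0.01,0.016,0.005],"twist":[0,0,-0.6]}
    - {"translation":[0.01,0.016,0.006],"twist":[0,0,-0.7]}
    - {"translation":[0.01,0.016,0.008],"twist":[0,0,-0.8]}
    - {"translation":[0.01,0.016,0.01],"twist":[0,0,-0.9]}
    - {"translation":[0.01,0.016,0.012],"twist":[0,0,-1]}

```text
t: 12.15
ee_pos: [631.8, -15.9, 354.9]
orientation: [2.447, 1.967, 0.004]
ft_force: [5.2, -0.7, -1.1]
width: 15.6
```

Request:
send_rows:
  commands:
    - {"translation":[0,0,0.002],"twist":[0,0,-0.1]}
    - {"translation":[0,0,0.004],"twist":[0,0,-0.2]}
    - {"translation":[0,0,0.005],"twist":[0,0,-0.3]}
    - {"translation":[0,0,0.007],"twist":[0,0,-0.4]}
    - {"translation":[0,0,0.009],"twist":[0,0,-0.5]}
    - {"translation":[0,0,0.011],"twist":[0,0,-0.6]}
    - {"translation":[0,0,0.012],"twist":[0,0,-0.7]}
    - {"translation":[0,0,0.014],"twist":[0,0,-0.8]}
    - {"translation":[0,0,0.016],"twist":[0,0,-0.9]}
    - {"translation":[0,0,0.018],"twist":[0,0,-1]}

```text
t: 13.15
ee_pos: [632.3, -16.2, 356.6]
orientation: [2.857, 1.3, 0.007]
ft_force: [8.0, -3.2, -4.8]
width: 15.8
```

Request:
send_rows:
  commands:
    - {"translation":[0.003,-0.001,0.0],"twist":[0,0,-0.1]}
    - {"translation":[0.006,-0.002,0.001],"twist":[0,0,-0.2]}
    - {"translation":[0.009,-0.003,0.003],"twist":[0,0,-0.3]}
    - {"translation":[0.012,-0.004,0.004],"twist":[0,0,-0.4]}
    - {"translation":[0.015,-0.005,0.006],"twist":[0,0,-0.5]}
    - {"translation":[0.015,-0.005,0.008],"twist":[0,0,-0.6]}
    - {"translation":[0.015,-0.005,0.009],"twist":[0,0,-0.7]}
    - {"translation":[0.015,-0.005,0.011],"twist":[0,0,-0.8]}
    - {"translation":[0.015,-0.005,0.013],"twist":[0,0,-0.9]}
    - {"translation":[0.015,-0.005,0.014],"twist":[0,0,-1]}

```text
t: 14.15
ee_pos: [633.4, -17.0, 358.4]
orientation: [3.09, 0.553, 0.006]
ft_force: [4.6, -3.6, -0.5]
width: 15.8
```

Request:
send_rows:
  commands:
    - {"translation":[0,0,0.002],"twist":[0,0,-0.1]}
    - {"translation":[0,0,0.003],"twist":[0,0,-0.2]}
    - {"translation":[0,0,0.005],"twist":[0,0,-0.3]}
    - {"translation":[0,0,0.007],"twist":[0,0,-0.4]}
    - {"translation":[0,0,0.008],"twist":[0,0,-0.5]}
    - {"translation":[0,0,0.01],"twist":[0,0,-0.6]}
    - {"translation":[0,0,0.012],"twist":[0,0,-0.7]}
    - {"translation":[0,0,0.013],"twist":[0,0,-0.8]}
    - {"translation":[0,0,0.014],"twist":[0,0,-0.9]}
    - {"translation":[0,0,0.015],"twist":[0,0,-1]}

```text
t: 15.15
ee_pos: [633.5, -17.7, 360.1]
orientation: [3.13, -0.228, 0.007]
ft_force: [3.9, -9.0, 2.1]
width: 15.8
```

Request:
send_rows:
  commands:
    - {"translation":[0,0,0.002],"twist":[0,0,-0.1]}
    - {"translation":[0,0,0.004],"twist":[0,0,-0.2]}
    - {"translation":[0,0,0.005],"twist":[0,0,-0.3]}
    - {"translation":[0,0,0.007],"twist":[0,0,-0.4]}
    - {"translation":[0,0,0.009],"twist":[0,0,-0.5]}
    - {"translation":[0,0,0.011],"twist":[0,0,-0.6]}
    - {"translation":[0,0,0.012],"twist":[0,0,-0.7]}
    - {"translation":[0,0,0.014],"twist":[0,0,-0.8]}
    - {"translation":[0,0,0.016],"twist":[0,0,-0.9]}
    - {"translation":[0,0,0.018],"twist":[0,0,-1]}

```text
t: 16.15
ee_pos: [633.2, -18.4, 361.8]
orientation: [2.976, -0.996, 0.007]
ft_force: [2.4, -13.3, 1.1]
width: 16.0
```

Request:
send_rows:
  commands:
    - {"translation":[0,0,0],"twist":[0,0,0]}
    - {"translation":[0,0,0],"twist":[0,0,0]}
    - {"translation":[0,0,0],"twist":[0,0,0]}
    - {"translation":[0,0,0],"twist":[0,0,0]}
    - {"translation":[0,0,0.02],"twist":[0,0,0]}
    - {"translation":[0,0,0.08],"twist":[0,0,0]}
    - {"translation":[0,0,0.17],"twist":[0,0,0]}
    - {"translation":[0,0,0.26],"twist":[0,0,0]}
    - {"translation":[0,0,0.35],"twist":[0,0,0]}
    - {"translation":[0,0,0.45],"twist":[0,0,0]}
  grip: -1

```text
t: 17.15
ee_pos: [632.4, -16.3, 407.1]
orientation: [-2.98, 0.994, -0.001]
ft_force: [0.5, -0.4, -1.1]
width: 87.1
```

Request:
send_rows:
  commands:
    - {"translation":[-0.1,0.003,0],"twist":[0,0,0.1]}
    - {"translation":[-0.2,0.006,0],"twist":[0,0,0.2]}
    - {"translation":[-0.3,0.01,0],"twist":[0,0,0.3]}
    - {"translation":[-0.4,0.013,0],"twist":[0,0,0.4]}
    - {"translation":[-0.5,0.016,0],"twist":[0,0,0.5]}
    - {"translation":[-0.6,0.02,0],"twist":[0,0,0.6]}
    - {"translation":[-0.7,0.023,0],"twist":[0,0,0.7]}
    - {"translation":[-0.8,0.026,0],"twist":[0,0,0.8]}
    - {"translation":[-0.9,0.03,0],"twist":[0,0,0.9]}
    - {"translation":[-1,0.03,0],"twist":[0,0,1]}

```text
t: 18.15
ee_pos: [532.0, -13.3, 406.7]
orientation: [-3.134, 0.223, -0.001]
ft_force: [0.6, -0.5, -0.1]
width: 87.9
```

Request:
send_rows:
  commands:
    - {"translation":[-0.02,0,-0.02],"twist":[0,0,0.05]}
    - {"translation":[-0.04,0,-0.06],"twist":[0,0,0.1]}
    - {"translation":[-0.06,0,-0.12],"twist":[0,0,0.15]}
    - {"translation":[-0.07,0,-0.2],"twist":[0,0,0.21]}
    - {"translation":[-0.07,0,-0.3],"twist":[0,0,0.21]}
    - {"translation":[-0.07,0,-0.4],"twist":[0,0,0.21]}
    - {"translation":[-0.07,0,-0.5],"twist":[0,0,0.21]}
    - {"translation":[-0.07,0,-0.6],"twist":[0,0,0.21]}
    - {"translation":[-0.07,0,-0.7],"twist":[0,0,0.21]}
    - {"translation":[-0.07,0,-0.8],"twist":[0,0,0.21]}

```text
t: 19.15
ee_pos: [525.4, -13.3, 325.0]
orientation: [-3.141, 0.062, 0.0]
ft_force: [0.3, -0.1, -0.5]
width: 87.9
```

```bash
python3 - <<'E'
from h import *
snap('wrist','w2'); o=ctrl.get_obs(); print(o['t'],o['ee_pos'],o['qpos'],o['orientation'])
E
```

```text
19.2 [524.79841225 -13.28962604 323.62712013] [-4.79933524e-02  3.93103211e-01  1.90821844e+00  2.98429254e-05
  8.42777880e-01  1.56211613e+00] [-3.14088942  0.06177833  0.00393511]
```

View pics/w2.png

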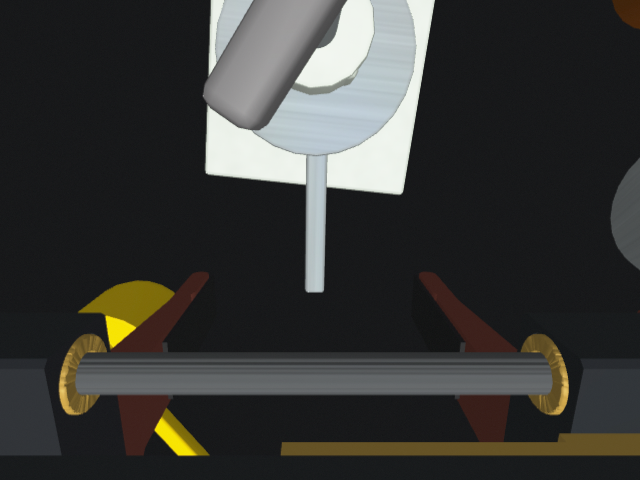

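The handle lies at column 315, midway between the fingers. I'll go down, close and slide it out.

Request:
send_rows:
  commands:
    - {"translation":[0,0,-0.1],"twist":[0,0,0]}
    - {"translation":[0,0,-0.2],"twist":[0,0,0]}
    - {"translation":[0,0,-0.3],"twist":[0,0,0]}
    - {"translation":[0,0,-0.4],"twist":[0,0,0]}
    - {"translation":[0,0,-0.5],"twist":[0,0,0]}
    - {"translation":[0,0,-0.6],"twist":[0,0,0]}
    - {"translation":[0,0,-0.7],"twist":[0,0,0]}
    - {"translation":[0,0,-0.78],"twist":[0,0,0]}
    - {"translation":[0,0,-0.84],"twist":[0,0,0]}
    - {"translation":[0,0,-0.88],"twist":[0,0,0]}

```text
t: 20.2
ee_pos: [525.3, -13.3, 237.4]
orientation: [-3.141, 0.062, 0.001]
ft_force: [0.8, 0.1, -0.3]
width: 87.9
```

Request:
send_rows:
  commands:
    - {"translation":[0,0,0],"twist":[0,0,0]}
    - {"translation":[0,0,0],"twist":[0,0,0]}
    - {"translation":[0,0,0],"twist":[0,0,0]}
    - {"translation":[0,0,0],"twist":[0,0,0]}
    - {"translation":[0,0,0],"twist":[0,0,0]}
    - {"translation":[0,0,0],"twist":[0,0,0]}
    - {"translation":[0,0,0],"twist":[0,0,0]}
    - {"translation":[0,0,0],"twist":[0,0,0]}
    - {"translation":[0,0,0],"twist":[0,0,0]}
    - {"translation":[0,0,0],"twist":[0,0,0]}
  grip: 1

```text
t: 21.2
ee_pos: [525.3, -13.3, 237.9]
orientation: [3.141, -0.062, -0.0]
ft_force: [0.1, -2.3, -0.1]
width: 11.8
```

Request:
send_rows:
  commands:
    - {"translation":[0,0,0.01],"twist":[0,0,0]}
    - {"translation":[-0.03,0,0.02],"twist":[0,0,0]}
    - {"translation":[-0.1,0.004,0.02],"twist":[0,0,0]}
    - {"translation":[-0.2,0.008,0.02],"twist":[0,0,0]}
    - {"translation":[-0.3,0.012,0.02],"twist":[0,0,0]}
    - {"translation":[-0.42,0.017,0.02],"twist":[0,0,0]}
    - {"translation":[-0.56,0.022,0.02],"twist":[0,0,0]}
    - {"translation":[-0.7,0.028,0.02],"twist":[0,0,0]}
    - {"translation":[-0.85,0.034,0.02],"twist":[0,0,0]}
    - {"translation":[-1,0.04,0.02],"twist":[0,0,0]}

```text
t: 22.2
ee_pos: [423.9, -9.2, 240.0]
orientation: [3.141, -0.062, -0.0]
ft_force: [0.3, 0.1, -0.8]
width: 12.0
```

Request:
send_rows:
  commands:
    - {"translation":[-0.02,0,0.05],"twist":[0,0,0]}
    - {"translation":[-0.04,0,0.12],"twist":[0,0,0]}
    - {"translation":[-0.06,0,0.2],"twist":[0,0,0]}
    - {"translation":[-0.06,-0.02,0.28],"twist":[0,0,0]}
    - {"translation":[-0.06,-0.07,0.36],"twist":[0,0,0.03]}
    - {"translation":[-0.06,-0.14,0.44],"twist":[0,0,0.06]}
    - {"translation":[-0.06,-0.22,0.52],"twist":[0,0,0.1]}
    - {"translation":[-0.06,-0.31,0.6],"twist":[0,0,0.15]}
    - {"translation":[-0.06,-0.4,0.65],"twist":[0,0,0.2]}
    - {"translation":[-0.06,-0.5,0.7],"twist":[0,0,0.25]}

```text
t: 23.2
ee_pos: [419.6, -60.0, 310.9]
orientation: [3.138, 0.137, 0.002]
ft_force: [-0.5, -0.2, -0.7]
width: 11.9
```

Request:
send_rows:
  commands:
    - {"translation":[0.01,-0.1,0],"twist":[0,0,0.03]}
    - {"translation":[0.01,-0.2,0],"twist":[0,0,0.06]}
    - {"translation":[0.02,-0.3,0],"twist":[0,0,0.09]}
    - {"translation":[0.02,-0.4,0],"twist":[0,0,0.12]}
    - {"translation":[0.03,-0.5,0],"twist":[0,0,0.15]}
    - {"translation":[0.03,-0.6,0],"twist":[0,0,0.18]}
    - {"translation":[0.04,-0.7,0],"twist":[0,0,0.21]}
    - {"translation":[0.04,-0.8,0],"twist":[0,0,0.24]}
    - {"translation":[0.05,-0.9,0],"twist":[0,0,0.27]}
    - {"translation":[0.05,-1,0],"twist":[0,0,0.3]}

```text
t: 24.2
ee_pos: [424.6, -160.2, 310.6]
orientation: [3.119, 0.371, 0.001]
ft_force: [0.4, -0.6, -1.1]
width: 11.7
```

```bash
python3 - <<'E'
from h import *
snap('top','top1'); snap('scene','s1')
o=ctrl.get_obs(); print(o['t'],o['ee_pos'],o['orientation'],o['width'],o['ft_force'],o['moment'])
a=cv2.imread('pics/top0.png'); 
i=cv2.imread('pics/top1.png'); j=cv2.imread('pics/s1.png')
c=np.zeros((560,800,3),np.uint8)
c[:320,:400]=cv2.resize(a[205:285,455:555],None,fx=4,fy=4,interpolation=cv2.INTER_CUBIC)
c[:320,400:]=cv2.resize(j[120:280,200:400],None,fx=2,fy=2,interpolation=cv2.INTER_CUBIC)
c[320:,:400]=cv2.resize(i[180:300,350:550],None,fx=2,fy=2,interpolation=cv2.INTER_CUBIC)
cv2.imwrite('pics/c2.png',c)
E
```

```text
24.3 [ 424.64170286 -160.46657718  310.59808029] [3.11913629e+00 3.68385040e-01 1.68692062e-03] 11.94512751805634 [-0.38773009  0.8675375  -1.22566496] [-0.03431329  0.27357777  0.04215655]
```

View pics/c2.png

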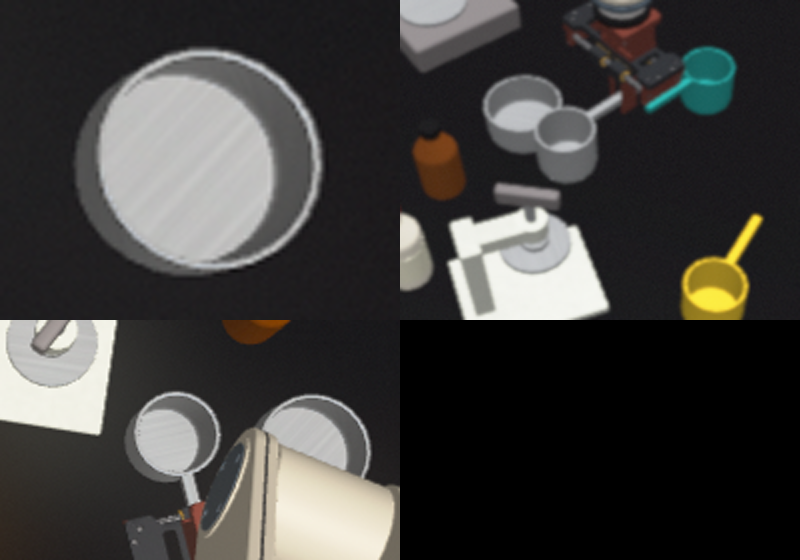

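```bash
python3 - <<'E'
from h import *
from scipy.spatial.transform import Rotation as R
print('basin',px('top0',507.5,244.75,54)); p=px('top1',438.75,238,155.6);print('pan',p)
o=ctrl.get_obs();M=R.from_rotvec(o['orientation']).as_matrix(); phi=np.arctan2(M[1,1],M[0,1]);y=phi+np.pi/2;e=o['ee_pos'][:2]
print('pan from pose',y,e+106*np.array([np.cos(y),np.sin(y)]), 'offset vec', p[:2]-e)
print('col0',[px('top0',a,244.75,54) for a in (455+98/4,455+322/4)])
E
```

```text
basin [ 527.4 -307.9   54. ]
pan [ 525.  -137.9  155.6]
pan from pose 0.2351200334754806 [ 527.72525971 -135.77284706] offset vec [100.35829714  22.56657718]
col0 [array([ 526.7, -247.9,   54. ]), array([ 528.2, -368. ,   54. ])]
```

The crops show the pan held level with its rim at (177,436), beside the basin (rim centre (210,159)) and clear of everything. I'll carry it over the basin and lower it.

Request:
send_rows:
  commands:
    - {"translation":[0.006,-0.1,0],"twist":[0,0,0.027]}
    - {"translation":[0.012,-0.2,0],"twist":[0,0,0.053]}
    - {"translation":[0.018,-0.3,0],"twist":[0,0,0.08]}
    - {"translation":[0.024,-0.4,0],"twist":[0,0,0.106]}
    - {"translation":[0.03,-0.5,0],"twist":[0,0,0.133]}
    - {"translation":[0.036,-0.6,0],"twist":[0,0,0.16]}
    - {"translation":[0.042,-0.7,0],"twist":[0,0,0.186]}
    - {"translation":[0.048,-0.8,0],"twist":[0,0,0.212]}
    - {"translation":[0.054,-0.9,0],"twist":[0,0,0.24]}
    - {"translation":[0.06,-1,0],"twist":[0,0,0.265]}

```text
t: 25.3
ee_pos: [430.4, -259.6, 310.3]
orientation: [3.088, 0.576, 0.0]
ft_force: [0.0, -0.2, -1.3]
width: 11.8
```

Request:
send_rows:
  commands:
    - {"translation":[0.006,-0.1,0],"twist":[0,0,0.027]}
    - {"translation":[0.012,-0.2,0],"twist":[0,0,0.053]}
    - {"translation":[0.018,-0.3,0],"twist":[0,0,0.08]}
    - {"translation":[0.024,-0.4,0],"twist":[0,0,0.106]}
    - {"translation":[0.03,-0.5,0],"twist":[0,0,0.133]}
    - {"translation":[0.036,-0.6,0],"twist":[0,0,0.16]}
    - {"translation":[0.042,-0.7,0],"twist":[0,0,0.186]}
    - {"translation":[0.048,-0.8,0],"twist":[0,0,0.212]}
    - {"translation":[0.052,-0.9,0],"twist":[0,0,0.24]}
    - {"translation":[0.054,-0.97,0],"twist":[0,0,0.265]}

```text
t: 26.3
ee_pos: [435.8, -357.3, 310.0]
orientation: [3.043, 0.78, 0.0]
ft_force: [0.4, 0.3, -1.8]
width: 11.9
```

Request:
send_rows:
  commands:
    - {"translation":[0,0,-0.03],"twist":[0,0,0]}
    - {"translation":[0,0,-0.1],"twist":[0,0,0]}
    - {"translation":[0,0,-0.18],"twist":[0,0,0]}
    - {"translation":[0,0,-0.27],"twist":[0,0,0]}
    - {"translation":[0,0,-0.37],"twist":[0,0,0]}
    - {"translation":[0,0,-0.47],"twist":[0,0,0]}
    - {"translation":[0,0,-0.57],"twist":[0,0,0]}
    - {"translation":[0,0,-0.66],"twist":[0,0,0]}
    - {"translation":[0,0,-0.72],"twist":[0,0,0]}
    - {"translation":[0,0,-0.76],"twist":[0,0,0]}

```text
t: 27.3
ee_pos: [435.7, -356.2, 233.2]
orientation: [-3.043, -0.778, 0.001]
ft_force: [-0.1, -0.6, -1.5]
width: 12.0
```

Request:
send_rows:
  commands:
    - {"translation":[0,0,-0.01],"twist":[0,0,0]}
    - {"translation":[0,0,-0.02],"twist":[0,0,0]}
    - {"translation":[0,0,-0.03],"twist":[0,0,0]}
    - {"translation":[0,0,-0.035],"twist":[0,0,0]}
    - {"translation":[0,0,-0.04],"twist":[0,0,0]}
    - {"translation":[0,0,-0.045],"twist":[0,0,0]}
    - {"translation":[0,0,-0.05],"twist":[0,0,0]}
    - {"translation":[0,0,-0.055],"twist":[0,0,0]}
    - {"translation":[0,0,-0.06],"twist":[0,0,0]}
    - {"translation":[0,0,-0.06],"twist":[0,0,0]}

```text
t: 28.3
ee_pos: [435.6, -356.9, 228.9]
orientation: [3.042, 0.778, 0.0]
ft_force: [-5.5, -1.4, 8.2]
width: 11.8
```

The pan is resting: z 228.9 matches the expected 229, with 8 N of contact. I'll release, rise and go over to the small pan.

Request:
send_rows:
  commands:
    - {"translation":[0,0,0.003],"twist":[0,0,0]}
    - {"translation":[0,0,0.003],"twist":[0,0,0]}
    - {"translation":[0,0,0.003],"twist":[0,0,0]}
    - {"translation":[0,0,0.003],"twist":[0,0,0]}
    - {"translation":[0,0,0.04],"twist":[0,0,0]}
    - {"translation":[0,0,0.15],"twist":[0,0,0]}
    - {"translation":[0,0,0.3],"twist":[0,0,0]}
    - {"translation":[0,0,0.45],"twist":[0,0,0]}
    - {"translation":[0,0.05,0.6],"twist":[0,0,0]}
    - {"translation":[0,0.12,0.75],"twist":[0,0,0]}
  grip: -1

```text
t: 29.3
ee_pos: [435.8, -344.1, 304.8]
orientation: [3.043, 0.778, 0.001]
ft_force: [0.1, -0.7, -0.4]
width: 86.7
```

Request:
send_rows:
  commands:
    - {"translation":[0,0.1,0],"twist":[0,0,-0.01]}
    - {"translation":[0,0.2,0],"twist":[0,0,-0.02]}
    - {"translation":[0,0.3,0],"twist":[0,0,-0.04]}
    - {"translation":[0,0.4,0],"twist":[0,0,-0.05]}
    - {"translation":[0,0.5,0],"twist":[0,0,-0.07]}
    - {"translation":[0,0.6,0],"twist":[0,0,-0.08]}
    - {"translation":[0,0.7,0],"twist":[0,0,-0.1]}
    - {"translation":[0,0.8,0],"twist":[0,0,-0.11]}
    - {"translation":[0,0.9,0],"twist":[0,0,-0.12]}
    - {"translation":[0,1,0],"twist":[0,0,-0.13]}

```text
t: 30.3
ee_pos: [435.7, -243.5, 303.0]
orientation: [-3.067, -0.679, 0.0]
ft_force: [0.8, -0.2, -0.2]
width: 87.8
```

Request:
send_rows:
  commands:
    - {"translation":[0,0.1,0],"twist":[0,0,-0.01]}
    - {"translation":[0,0.2,0],"twist":[0,0,-0.02]}
    - {"translation":[0,0.3,0],"twist":[0,0,-0.04]}
    - {"translation":[0,0.4,0],"twist":[0,0,-0.05]}
    - {"translation":[0,0.5,0],"twist":[0,0,-0.07]}
    - {"translation":[0,0.6,0],"twist":[0,0,-0.08]}
    - {"translation":[0,0.7,0],"twist":[0,0,-0.1]}
    - {"translation":[0,0.8,0],"twist":[0,0,-0.11]}
    - {"translation":[0,0.9,0],"twist":[0,0,-0.12]}
    - {"translation":[0,1,0],"twist":[0,0,-0.13]}

```text
t: 31.3
ee_pos: [435.7, -143.5, 303.0]
orientation: [3.088, 0.579, -0.0]
ft_force: [0.7, -0.2, -1.2]
width: 88.2
```

Request:
send_rows:
  commands:
    - {"translation":[0,0.1,0],"twist":[0,0,-0.01]}
    - {"translation":[0,0.2,0],"twist":[0,0,-0.02]}
    - {"translation":[0,0.3,0],"twist":[0,0,-0.04]}
    - {"translation":[0,0.4,0],"twist":[0,0,-0.05]}
    - {"translation":[0,0.5,0],"twist":[0,0,-0.07]}
    - {"translation":[0,0.6,0],"twist":[0,0,-0.08]}
    - {"translation":[0,0.7,0],"twist":[0,0,-0.1]}
    - {"translation":[0,0.8,0],"twist":[0,0,-0.11]}
    - {"translation":[0,0.9,0],"twist":[0,0,-0.12]}
    - {"translation":[0,1,0],"twist":[0,0,-0.13]}

```text
t: 32.3
ee_pos: [435.7, -43.5, 303.0]
orientation: [-3.105, -0.478, 0.0]
ft_force: [1.0, 0.2, -0.3]
width: 87.8
```

Request:
send_rows:
  commands:
    - {"translation":[0,0.1,0],"twist":[0,0,-0.01]}
    - {"translation":[0,0.2,0],"twist":[0,0,-0.02]}
    - {"translation":[0,0.3,0],"twist":[0,0,-0.04]}
    - {"translation":[0,0.4,0],"twist":[0,0,-0.05]}
    - {"translation":[0,0.5,0],"twist":[0,0,-0.07]}
    - {"translation":[0,0.6,0],"twist":[0,0,-0.08]}
    - {"translation":[0,0.7,0],"twist":[0,0,-0.1]}
    - {"translation":[0,0.8,0],"twist":[0,0,-0.11]}
    - {"translation":[0,0.9,0],"twist":[0,0,-0.12]}
    - {"translation":[0,1,0],"twist":[0,0,-0.13]}

```text
t: 33.3
ee_pos: [435.7, 56.5, 303.0]
orientation: [3.119, 0.377, 0.0]
ft_force: [-0.2, -0.8, -1.1]
width: 88.0
```

Request:
send_rows:
  commands:
    - {"translation":[0,0.1,0],"twist":[0,0,-0.01]}
    - {"translation":[0,0.2,0],"twist":[0,0,-0.02]}
    - {"translation":[0,0.3,0],"twist":[0,0,-0.04]}
    - {"translation":[0,0.4,0],"twist":[0,0,-0.05]}
    - {"translation":[0,0.5,0],"twist":[0,0,-0.07]}
    - {"translation":[0,0.6,0],"twist":[0,0,-0.08]}
    - {"translation":[0,0.7,0],"twist":[0,0,-0.1]}
    - {"translation":[0,0.8,0],"twist":[0,0,-0.11]}
    - {"translation":[0,0.9,0],"twist":[0,0,-0.12]}
    - {"translation":[0,1,0],"twist":[0,0,-0.13]}

```text
t: 34.3
ee_pos: [435.7, 156.5, 303.0]
orientation: [3.129, 0.275, -0.0]
ft_force: [-0.5, 0.3, 0.5]
width: 88.1
```

Request:
send_rows:
  commands:
    - {"translation":[0,0.1,0],"twist":[0,0,-0.01]}
    - {"translation":[0.01,0.2,0],"twist":[0,0,-0.02]}
    - {"translation":[0.02,0.3,0],"twist":[0,0,-0.04]}
    - {"translation":[0.03,0.4,0],"twist":[0,0,-0.05]}
    - {"translation":[0.03,0.5,0],"twist":[0,0,-0.07]}
    - {"translation":[0.04,0.6,0],"twist":[0,0,-0.08]}
    - {"translation":[0.05,0.7,0],"twist":[0,0,-0.1]}
    - {"translation":[0.06,0.8,0],"twist":[0,0,-0.11]}
    - {"translation":[0.06,0.9,0],"twist":[0,0,-0.12]}
    - {"translation":[0.06,1,0],"twist":[0,0,-0.13]}

```text
t: 35.3
ee_pos: [441.8, 256.5, 303.0]
orientation: [3.137, 0.173, -0.0]
ft_force: [-0.7, -0.5, 0.5]
width: 87.7
```

```bash
python3 - <<'E'
from h import *
snap('wrist','w3');snap('top','top2'); o=ctrl.get_obs(); print(o['t'],o['ee_pos'],o['qpos'],o['orientation'])
w=cv2.imread('pics/w3.png'); i=cv2.imread('pics/top2.png')
c=np.zeros((600,800,3),np.uint8); c[:360,:480]=cv2.resize(w,(480,360))
c[360:,:320]=cv2.resize(i[215:275,465:545],None,fx=4,fy=4,interpolation=cv2.INTER_CUBIC)
cv2.imwrite('pics/c3.png',c)
E
```

```text
35.4 [441.84076451 256.87421118 303.01800674] [5.03298294e-01 4.08816451e-01 1.95001127e+00 1.48941159e-04
 7.82191327e-01 1.96230156e+00] [-3.13635299e+00 -1.75327899e-01 -7.40885634e-04]
```

View pics/c3.png

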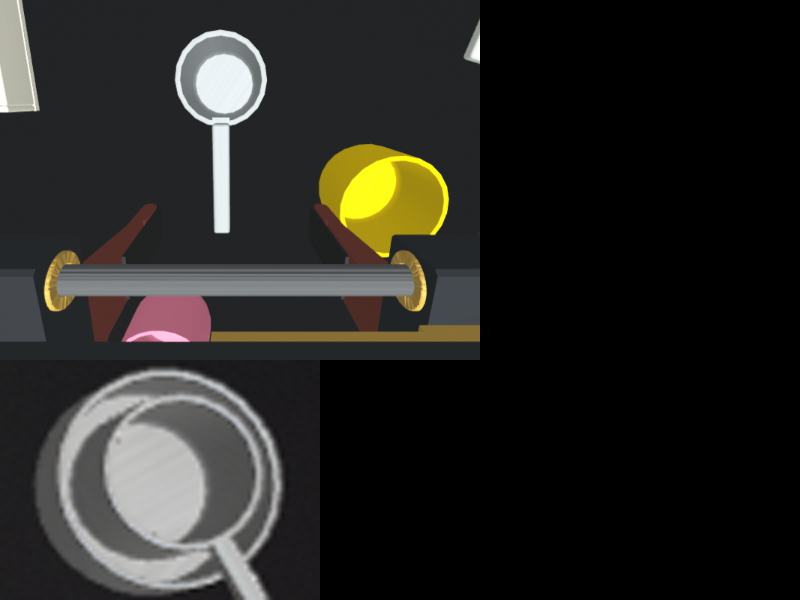

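```bash
python3 - <<'E'
from h import *
t=px('w3',222*4/3,231*4/3,82);s=px('w3',221*4/3,125*4/3,82);print('small handle',t,s,np.arctan2(*(s-t)[1::-1]));print('rim',px('w3',221*4/3,77*4/3,70))
print('mid rim',px('top2',510.9,243,74),'basin',px('top2',465+170.5/4,215+30,54))
print('from pose',np.array([435.7,-356.9])+106*np.array([np.cos(.5),np.sin(.5)]))
E
```

```text
small handle [416.  265.1  82. ] [493.5 273.4  82. ] 0.10669011248697241
rim [524.9 277.   70. ]
mid rim [ 528.5 -308.    74. ] basin [ 526.9 -308.2   54. ]
from pose [ 528.72375156 -306.08089291]
```

The small pan's handle is at column 221 against a finger centre at 235, about 10 mm of y to correct. The lower crop shows the middle pan upright and flat inside the basin.

Request:
send_rows:
  commands:
    - {"translation":[0,0.03,-0.03],"twist":[0,0,0]}
    - {"translation":[0,0.06,-0.08],"twist":[0,0,0]}
    - {"translation":[0,0.1,-0.15],"twist":[0,0,0]}
    - {"translation":[0,0.1,-0.23],"twist":[0,0,0]}
    - {"translation":[0,0.1,-0.31],"twist":[0,0,0]}
    - {"translation":[0,0.1,-0.39],"twist":[0,0,0]}
    - {"translation":[0,0.1,-0.47],"twist":[0,0,0]}
    - {"translation":[0,0.1,-0.55],"twist":[0,0,0]}
    - {"translation":[0,0.1,-0.61],"twist":[0,0,0]}
    - {"translation":[0,0.1,-0.64],"twist":[0,0,0]}

```text
t: 36.4
ee_pos: [441.6, 265.6, 238.2]
orientation: [3.136, 0.174, -0.001]
ft_force: [0.3, -0.4, 0.3]
width: 87.8
```

Request:
send_rows:
  commands:
    - {"translation":[0,0,0],"twist":[0,0,0]}
    - {"translation":[0,0,0],"twist":[0,0,0]}
    - {"translation":[0,0,0],"twist":[0,0,0]}
    - {"translation":[0,0,0],"twist":[0,0,0]}
    - {"translation":[0,0,0],"twist":[0,0,0]}
    - {"translation":[0,0,0],"twist":[0,0,0]}
    - {"translation":[0,0,0],"twist":[0,0,0]}
    - {"translation":[0,0,0],"twist":[0,0,0]}
    - {"translation":[0,0,0],"twist":[0,0,0]}
    - {"translation":[0,0,0],"twist":[0,0,0]}
  grip: 1

```text
t: 37.4
ee_pos: [441.8, 265.7, 239.0]
orientation: [3.137, 0.174, -0.0]
ft_force: [0.5, -0.6, -1.2]
width: 11.7
```

Request:
send_rows:
  commands:
    - {"translation":[0,0,0.05],"twist":[0,0,0]}
    - {"translation":[0,0,0.12],"twist":[0,0,0]}
    - {"translation":[0,0,0.21],"twist":[0,0,0]}
    - {"translation":[0,0,0.32],"twist":[0,0,0]}
    - {"translation":[0,0,0.43],"twist":[0,0,0]}
    - {"translation":[0,0,0.54],"twist":[0,0,0]}
    - {"translation":[0,0,0.65],"twist":[0,0,0]}
    - {"translation":[0,-0.02,0.76],"twist":[0,0,0]}
    - {"translation":[0,-0.06,0.86],"twist":[0,0,-0.01]}
    - {"translation":[0,-0.12,0.95],"twist":[0,0,-0.02]}

```text
t: 38.4
ee_pos: [441.7, 253.4, 334.9]
orientation: [-3.137, -0.158, -0.0]
ft_force: [-0.1, 0.6, -1.3]
width: 11.7
```

Request:
send_rows:
  commands:
    - {"translation":[0,-0.09,0],"twist":[0,0,-0.03]}
    - {"translation":[0.01,-0.18,0],"twist":[0,0,-0.06]}
    - {"translation":[0.01,-0.28,0],"twist":[0,0,-0.09]}
    - {"translation":[0.02,-0.37,0],"twist":[0,0,-0.12]}
    - {"translation":[0.02,-0.46,0],"twist":[0,0,-0.15]}
    - {"translation":[0.02,-0.55,0],"twist":[0,0,-0.18]}
    - {"translation":[0.03,-0.64,0],"twist":[0,0,-0.21]}
    - {"translation":[0.03,-0.74,0],"twist":[0,0,-0.24]}
    - {"translation":[0.04,-0.83,0],"twist":[0,0,-0.27]}
    - {"translation":[0.04,-0.92,0],"twist":[0,0,-0.3]}

```text
t: 39.4
ee_pos: [445.9, 160.9, 334.0]
orientation: [-3.141, 0.079, -0.0]
ft_force: [-0.3, -0.5, -1.8]
width: 11.5
```

Request:
send_rows:
  commands:
    - {"translation":[0,-0.09,0],"twist":[0,0,-0.03]}
    - {"translation":[0.01,-0.18,0],"twist":[0,0,-0.06]}
    - {"translation":[0.01,-0.28,0],"twist":[0,0,-0.09]}
    - {"translation":[0.02,-0.37,0],"twist":[0,0,-0.12]}
    - {"translation":[0.02,-0.46,0],"twist":[0,0,-0.15]}
    - {"translation":[0.02,-0.55,0],"twist":[0,0,-0.18]}
    - {"translation":[0.03,-0.64,0],"twist":[0,0,-0.21]}
    - {"translation":[0.03,-0.74,0],"twist":[0,0,-0.24]}
    - {"translation":[0.04,-0.83,0],"twist":[0,0,-0.27]}
    - {"translation":[0.04,-0.92,0],"twist":[0,0,-0.3]}

```text
t: 40.4
ee_pos: [449.9, 68.9, 334.0]
orientation: [-3.126, 0.314, -0.0]
ft_force: [-0.6, 0.0, -1.6]
width: 11.7
```

Request:
send_rows:
  commands:
    - {"translation":[0,-0.09,0],"twist":[0,0,-0.03]}
    - {"translation":[0.01,-0.18,0],"twist":[0,0,-0.06]}
    - {"translation":[0.01,-0.28,0],"twist":[0,0,-0.09]}
    - {"translation":[0.02,-0.37,0],"twist":[0,0,-0.12]}
    - {"translation":[0.02,-0.46,0],"twist":[0,0,-0.15]}
    - {"translation":[0.02,-0.55,0],"twist":[0,0,-0.18]}
    - {"translation":[0.03,-0.64,0],"twist":[0,0,-0.21]}
    - {"translation":[0.03,-0.74,0],"twist":[0,0,-0.24]}
    - {"translation":[0.04,-0.83,0],"twist":[0,0,-0.27]}
    - {"translation":[0.04,-0.92,0],"twist":[0,0,-0.3]}

```text
t: 41.4
ee_pos: [453.9, -23.1, 334.0]
orientation: [-3.093, 0.548, -0.0]
ft_force: [-0.2, 0.3, -0.9]
width: 12.1
```

Request:
send_rows:
  commands:
    - {"translation":[0,-0.09,0],"twist":[0,0,-0.03]}
    - {"translation":[0.01,-0.18,0],"twist":[0,0,-0.06]}
    - {"translation":[0.01,-0.28,0],"twist":[0,0,-0.09]}
    - {"translation":[0.02,-0.37,0],"twist":[0,0,-0.12]}
    - {"translation":[0.02,-0.46,0],"twist":[0,0,-0.15]}
    - {"translation":[0.02,-0.55,0],"twist":[0,0,-0.18]}
    - {"translation":[0.03,-0.64,0],"twist":[0,0,-0.21]}
    - {"translation":[0.03,-0.74,0],"twist":[0,0,-0.24]}
    - {"translation":[0.04,-0.83,0],"twist":[0,0,-0.27]}
    - {"translation":[0.04,-0.92,0],"twist":[0,0,-0.3]}

```text
t: 42.4
ee_pos: [457.9, -115.1, 334.0]
orientation: [-3.044, 0.778, -0.0]
ft_force: [-0.2, 0.5, -1.0]
width: 11.7
```

Request:
send_rows:
  commands:
    - {"translation":[0,-0.09,0],"twist":[0,0,-0.03]}
    - {"translation":[0.01,-0.18,0],"twist":[0,0,-0.06]}
    - {"translation":[0.01,-0.28,0],"twist":[0,0,-0.09]}
    - {"translation":[0.02,-0.37,0],"twist":[0,0,-0.12]}
    - {"translation":[0.02,-0.46,0],"twist":[0,0,-0.15]}
    - {"translation":[0.02,-0.55,0],"twist":[0,0,-0.18]}
    - {"translation":[0.03,-0.64,0],"twist":[0,0,-0.21]}
    - {"translation":[0.03,-0.74,0],"twist":[0,0,-0.24]}
    - {"translation":[0.04,-0.83,0],"twist":[0,0,-0.27]}
    - {"translation":[0.04,-0.92,0],"twist":[0,0,-0.3]}

```text
t: 43.4
ee_pos: [461.9, -207.1, 334.0]
orientation: [2.977, -1.004, 0.0]
ft_force: [-0.0, 1.1, -0.8]
width: 12.0
```

```bash
python3 - <<'E'
from h import *
from scipy.spatial.transform import Rotation as R
snap('top','top3');snap('scene','s3');snap('wrist','w4'); o=ctrl.get_obs(); print(o['t'],o['ee_pos'],o['orientation'],o['width'])
M=R.from_rotvec(o['orientation']).as_matrix(); y=np.arctan2(M[1,1],M[0,1])+np.pi/2; e=o['ee_pos'][:2]
print('pan from pose',y,e+84*np.array([np.cos(y),np.sin(y)]))
c=np.zeros((600,800,3),np.uint8); t=cv2.imread('pics/top3.png');s=cv2.imread('pics/s3.png')
c[:300,:400]=cv2.resize(t[195:295,440:573],(400,300),interpolation=cv2.INTER_CUBIC)
c[:300,400:]=cv2.resize(s[120:240,200:360],(400,300),interpolation=cv2.INTER_CUBIC)
c[300:,:400]=cv2.resize(cv2.imread('pics/w4.png'),(400,300))
cv2.imwrite('pics/c4.png',c)
E
```

```text
43.55 [ 461.72495802 -206.82784706  333.92551836] [-2.97693621e+00  1.00349634e+00  7.87373468e-05] 11.849435187442433
pan from pose -0.6502560223973037 [ 528.58297984 -257.68062395]
```

View pics/c4.png

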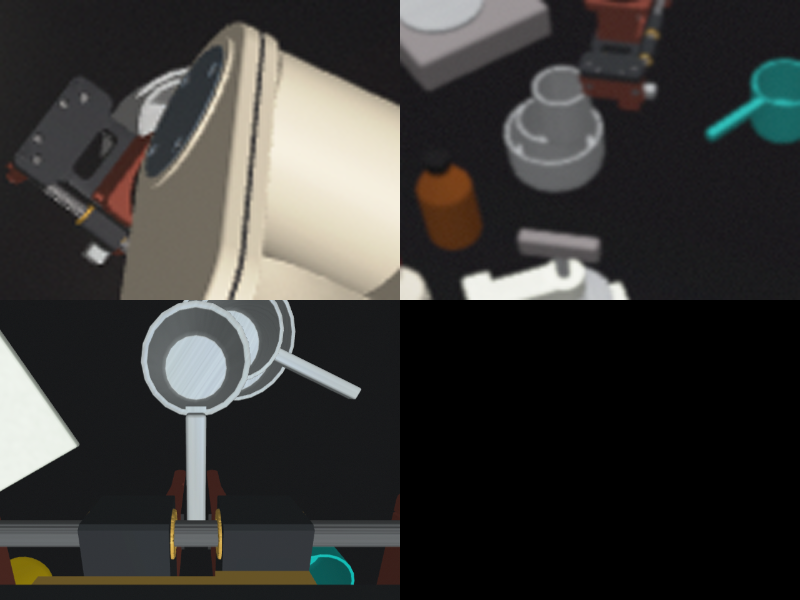

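```bash
python3 - <<'E'
from h import *
from scipy.optimize import least_squares
w=cv2.imread('pics/w4.png'); 
print('small rim',px('w4',197*1.6,(359-300)*1.6,165),'L/R',px('w4',142*1.6,58*1.6,165),px('w4',251*1.6,58*1.6,165))
print('bottom inner',px('w4',196*1.6,67*1.6,99))
for p in [(528.7,-306.1,74),(528.6,-257.7,165)]: print(proj('w4',p)/1.6)
E
```

```text
small rim [ 527.6 -257.   165. ] L/R [ 547.2 -232.2  165. ] [ 509.3 -282.   165. ]
bottom inner [ 527.6 -256.2   99. ]
[239.25   32.375]
[197.    56.75]
```

The pan is held level (rim at (197,359) in the wrist crop), with the nest just ahead. I'll move 49 mm in −y and lower it, checking forces.

Request:
send_rows:
  commands:
    - {"translation":[0,-0.04,0],"twist":[0,0,0]}
    - {"translation":[0,-0.11,0],"twist":[0,0,0]}
    - {"translation":[0,-0.18,0],"twist":[0,0,0]}
    - {"translation":[0.01,-0.25,0],"twist":[0,0,0]}
    - {"translation":[0.01,-0.32,0],"twist":[0,0,0]}
    - {"translation":[0.01,-0.38,0],"twist":[0,0,0]}
    - {"translation":[0.01,-0.43,0],"twist":[0,0,0]}
    - {"translation":[0.01,-0.47,0],"twist":[0,0,0]}
    - {"translation":[0.01,-0.49,0],"twist":[0,0,0]}
    - {"translation":[0.01,-0.49,0],"twist":[0,0,0]}

```text
t: 44.55
ee_pos: [462.8, -255.5, 334.0]
orientation: [-2.977, 1.002, -0.0]
ft_force: [-0.2, 0.9, -1.7]
width: 11.8
```

Request:
send_rows:
  commands:
    - {"translation":[0,0,-0.03],"twist":[0,0,0]}
    - {"translation":[0,0,-0.08],"twist":[0,0,0]}
    - {"translation":[0,0,-0.13],"twist":[0,0,0]}
    - {"translation":[0,0,-0.18],"twist":[0,0,0]}
    - {"translation":[0,0,-0.23],"twist":[0,0,0]}
    - {"translation":[0,0,-0.28],"twist":[0,0,0]}
    - {"translation":[0,0,-0.33],"twist":[0,0,0]}
    - {"translation":[0,0,-0.37],"twist":[0,0,0]}
    - {"translation":[0,0,-0.4],"twist":[0,0,0]}
    - {"translation":[0,0,-0.4],"twist":[0,0,0]}

```text
t: 45.55
ee_pos: [462.6, -255.2, 293.5]
orientation: [-2.977, 1.002, 0.001]
ft_force: [-0.0, -1.0, -0.7]
width: 11.5
```

Request:
send_rows:
  commands:
    - {"translation":[0,0,-0.04],"twist":[0,0,0]}
    - {"translation":[0,0,-0.09],"twist":[0,0,0]}
    - {"translation":[0,0,-0.14],"twist":[0,0,0]}
    - {"translation":[0,0,-0.19],"twist":[0,0,0]}
    - {"translation":[0,0,-0.24],"twist":[0,0,0]}
    - {"translation":[0,0,-0.29],"twist":[0,0,0]}
    - {"translation":[0,0,-0.34],"twist":[0,0,0]}
    - {"translation":[0,0,-0.38],"twist":[0,0,0]}
    - {"translation":[0,0,-0.41],"twist":[0,0,0]}
    - {"translation":[0,0,-0.43],"twist":[0,0,0]}

```text
t: 46.55
ee_pos: [462.7, -255.3, 250.7]
orientation: [-2.978, 1.002, 0.0]
ft_force: [-0.1, 0.0, -1.4]
width: 11.7
```

Request:
send_rows:
  commands:
    - {"translation":[0,0,-0.005],"twist":[0,0,0]}
    - {"translation":[0,0,-0.01],"twist":[0,0,0]}
    - {"translation":[0,0,-0.015],"twist":[0,0,0]}
    - {"translation":[0,0,-0.02],"twist":[0,0,0]}
    - {"translation":[0,0,-0.025],"twist":[0,0,0]}
    - {"translation":[0,0,-0.03],"twist":[0,0,0]}
    - {"translation":[0,0,-0.035],"twist":[0,0,0]}
    - {"translation":[0,0,-0.04],"twist":[0,0,0]}
    - {"translation":[0,0,-0.045],"twist":[0,0,0]}
    - {"translation":[0,0,-0.045],"twist":[0,0,0]}

```text
t: 47.55
ee_pos: [462.6, -255.2, 246.8]
orientation: [-2.977, 1.002, 0.001]
ft_force: [-2.3, 2.2, 5.1]
width: 12.0
```

Request:
send_rows:
  commands:
    - {"translation":[0,0,0.003],"twist":[0,0,0]}
    - {"translation":[0,0,0.003],"twist":[0,0,0]}
    - {"translation":[0,0,0.003],"twist":[0,0,0]}
    - {"translation":[0,0,0.003],"twist":[0,0,0]}
    - {"translation":[0,0,0.003],"twist":[0,0,0]}
    - {"translation":[0,0,0.04],"twist":[0,0,0]}
    - {"translation":[0,0,0.13],"twist":[0,0,0]}
    - {"translation":[0,0,0.25],"twist":[0,0,0]}
    - {"translation":[0,0,0.4],"twist":[0,0,0]}
    - {"translation":[0,0,0.55],"twist":[0,0,0]}
  grip: -0.2

```text
t: 48.55
ee_pos: [462.8, -255.3, 303.0]
orientation: [2.977, -1.002, 0.001]
ft_force: [-0.1, -0.9, 0.7]
width: 52.2
```

Request:
send_rows:
  commands:
    - {"translation":[-0.04,0.1,0.06],"twist":[0,0,0]}
    - {"translation":[-0.08,0.2,0.12],"twist":[0,0,0]}
    - {"translation":[-0.12,0.3,0.18],"twist":[0,0,0]}
    - {"translation":[-0.16,0.4,0.24],"twist":[0,0,0]}
    - {"translation":[-0.2,0.5,0.3],"twist":[0,0,0]}
    - {"translation":[-0.2,0.6,0.36],"twist":[0,0,0]}
    - {"translation":[-0.2,0.7,0.42],"twist":[0,0,0]}
    - {"translation":[-0.2,0.8,0.48],"twist":[0,0,0]}
    - {"translation":[-0.2,0.9,0.54],"twist":[0,0,0]}
    - {"translation":[-0.2,1,0.6],"twist":[0,0,0]}

```text
t: 49.55
ee_pos: [442.8, -154.5, 362.0]
orientation: [-2.978, 1.002, -0.0]
ft_force: [-0.4, -0.2, -0.5]
width: 52.7
```

Request:
send_rows:
  commands:
    - {"translation":[0,0.1,0],"twist":[0,0,0]}
    - {"translation":[0,0.2,0],"twist":[0,0,0]}
    - {"translation":[0,0.3,0],"twist":[0,0,0]}
    - {"translation":[0,0.4,0],"twist":[0,0,0]}
    - {"translation":[0,0.5,0],"twist":[0,0,0]}
    - {"translation":[0,0.6,0],"twist":[0,0,0]}
    - {"translation":[0,0.7,0],"twist":[0,0,0]}
    - {"translation":[0,0.8,0],"twist":[0,0,0]}
    - {"translation":[0,0.9,0],"twist":[0,0,0]}
    - {"translation":[0,1,0],"twist":[0,0,0]}

```text
t: 50.55
ee_pos: [442.8, -54.5, 361.5]
orientation: [2.978, -1.002, 0.0]
ft_force: [0.2, -0.4, -0.1]
width: 52.6
```

```bash
python3 - <<'E'
from h import *
snap('top','top4');snap('scene','s4'); o=ctrl.get_obs(); print(o['t'],o['ee_pos'],o['ft_force'])
c=np.zeros((600,800,3),np.uint8); t=cv2.imread('pics/top4.png');s=cv2.imread('pics/s4.png')
c[:300,:400]=cv2.resize(t[195:295,440:573],(400,300),interpolation=cv2.INTER_CUBIC)
c[:300,400:]=cv2.resize(s[120:240,200:360],(400,300),interpolation=cv2.INTER_CUBIC)
c[300:,:400]=cv2.resize(t,(400,300));c[300:,400:]=cv2.resize(s,(400,300))
cv2.imwrite('pics/c5.png',c)
E
```

```text
50.65 [442.70396848 -54.24571547 361.46678043] [-0.14917853 -0.02511851 -0.30267679]
```

View pics/c5.png

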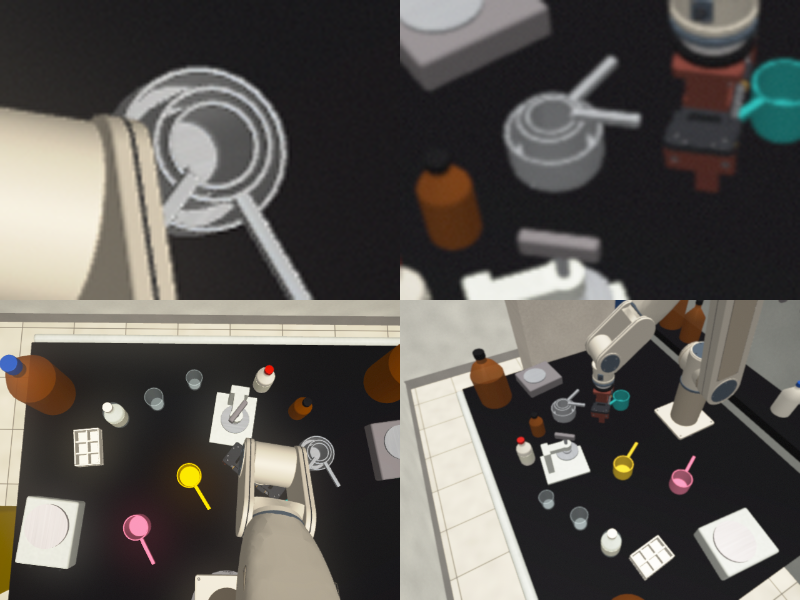

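The nest at (210,150) in the top crop is concentric and upright. Everything else stands where it was, and the gripper is clear. I'm handing in.

```bash
python3 -c "
from workcell import ctrl
print(ctrl.close_job())"
```

```text
the job is handed in; nothing more can be done
None
```

The three vessels are put away as one nest and the job is handed in at 50.7 s of the 72 s allowed.

- **Clamp:** I turned the bar clockwise by 3.5 rad in one grip, and the gripper rose about 12 mm with the bar. The highest wrist force I read was about 14 N, from a slightly off-centre grip on the bar.
- **Middle pan:** I slid it out by its handle and lowered it into the basin. It touched down with the tool at z 228.9 mm (229 expected for resting on the bottom), and I then released it.
- **Small pan:** I lowered it into the middle pan, with its handle turned about 1.15 rad from the middle handle. It touched down at 246.8 mm (247 expected), and I then released it.

The last top and scene pictures show the nest concentric and upright, the gripper clear, and the bottles, beakers, tray and coloured look-alikes standing where they were. No check failed. The only disagreement was 2–6 mm between the top and wrist cameras on position, mostly in y, and I worked from values in between.

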